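Fit the countersink in the grinder's collet

TASK

The pulley's bore wants deburring: take the countersink (the bit with the pointed cone) out of the wooden rack and push its shank fully home in the collet of the small grinder that stands nose up in its bench stand, gently. Then turn the knurled nut clockwise until the collet grips the shank, hand tight but not overtightened, and let go. Leave the other bits in the rack.

Things in the scene. Friction and masses are not known exactly. Their poses are not given: they have to be found in the camera images.
- countersink: steel bit standing in one of the three holes of the rack, shank down: shank 10 mm across and 47 mm long with a 3 mm chamfer at its end, then a head from 47 to 65 mm above the origin; origin at the shank's end, z up along its axis; 110 g. The bit to fit: its head is a plain cylinder 18 mm across from 47 to 56 mm (grip it there), then a cone that ends in a 3 mm flat
- ball_burr: steel bit standing in one of the three holes of the rack, shank down: shank 10 mm across and 47 mm long with a 3 mm chamfer at its end, then a head from 47 to 64 mm above the origin; origin at the shank's end, z up along its axis; 110 g. Its head is a ball 18 mm across. Stays in the rack
- drum_burr: steel bit standing in one of the three holes of the rack, shank down: shank 10 mm across and 47 mm long with a 3 mm chamfer at its end, then a head from 47 to 65 mm above the origin; origin at the shank's end, z up along its axis; 110 g. Its head is a drum 14 mm across with a flat top. Stays in the rack
- rack: fixed wooden block 50 x 150 x 26 mm (x, y, z) with three 11 mm holes, 22 mm deep, 48 mm apart in a row along its y; which bit stands in which hole varies; origin under its centre, on the table
- stand: fixed grey bench stand, base plate 130 x 104 x 12 mm, that holds a small black straight grinder upright, nose up; origin on the table under the grinder's axis, z up; a post rises to 70 mm at its +x side, the clamp ring 54 mm across ends 66 mm above the table
- spindle: the grinder's locked steel spindle with the collet's body, fixed in the stand, 31 mm across below the nut; same origin and axes as the stand. Its bore is 12 mm wide and 30 mm deep below the mouth, the floor 90 mm above the table. Ramming the shank against mouth or floor with more than 25 N damages it
- jaw_a: one of three jaws hidden inside the nut (origin on the grinder's axis, on the table). The nut draws them in evenly, 4.5 mm a radian, until they bear on the shank; from there the nut's torque climbs above its drag by about 1 N m a radian: 0.33 N m above the drag is hand tight, less than 0.22 N m is too loose, more than 0.45 N m is overtight
- collet_mouth (a point): centre of the collet's mouth, flush with the nut's top face, 120 mm above the table; the mouth is a cone from 16 mm down to 12 mm wide. Three spring balls 20 mm down drag on the shank with about 4 to 8 N and hold it where it is left, so it must be pushed until it is felt to stop on the floor, its end 30 mm below this point and 17 mm of shank showing
- nut_grip (a point): on the nut's axis, 8 mm below its top face. The nut is a dark knurled ring 43 mm across, 21 mm high, gripped anywhere round it, with clear space to 40 mm below its top. Clockwise from above tightens. It runs with an even drag of about 0.6 N m and stays where it is left. How far it must turn before the jaws touch the shank is not known: 0.15 to 1.2 rad

How it is judged:
By the outcome, as a careful person would: the job done as asked, in the order asked, and still so for the second after the job is handed in, with the robot touching nothing.
It also fails if it takes over 64 s, if anything falls off the work surface, if the arm or the gripper's body presses on something with over 40 N, if the wrist force passes 120 N, or if a joint passes its speed limit or range.

ROBOT

A 6-joint arm with a two-finger parallel gripper is mounted at the origin on a cart in front of the work surface, level with it; the furniture and walls round the work are solid. World frame = base frame: x ahead of the robot, y to its left, z up, the work surface at z = 0. Lengths are in mm, angles in degrees, forces in N, time in s.
With the tool pointing down it reaches from about 400 to 925 mm from the base axis. Payload 12.5 kg.
Tool frame: the origin (TCP) lies on the centre line of the jaws, within the pads' length; the fingertips stand ctrl.tcp_to_tips ahead of it and the grasp point (between the pads) lies 8 mm behind it (ctrl.tcp_to_tips is the distance from the TCP to the fingertips, in mm); z points along the fingers, y is the line along which they close (so a half turn about z gives the same grasp; the last joint's range is limited). The gripper opens to 95 mm and grips with 3 to 60 N. Pads are 20 mm wide; open, the fingers measure 119 mm over their backs; the gripper's body (75 mm by 180 mm) begins 59 mm behind the grasp point.
Start: joints at [-74.576, 28.126, 89.318, -0, 62.55, -6.05], TCP at [228.827, -581.621, 225.661] pointing down, gripper open.
Joint ranges: [-177.58, 177.58], [-47.91, 125.51], [2.72, 160], [-65.01, 245.01], [3.68, 167.84], [-153.87, 153.87]. Speed limits (degrees/s): [127.2, 127.2, 159.86, 180, 180, 180].

INTERFACE

Orientations are given as a 3x3 rotation matrix whose columns are the frame's x, y, z axes.
In Python, from workcell import get_obs, cams, ctrl gives the robot as it stands. The module is installed in compiled form; this text tells all that it offers.
- The arm moves only by the tool carry_out, never from a script. Its argument "motion" is a list of rows, each a list of 3 entries, a list of its own where there are three numbers: the gripper command: -1 is fully open, 1 is shut, values between are in proportion, then the shift along the tool's x, y, z each as a share of 0.12 m, from -1 to 1, then the turn, a rotation vector about the tool's x, y, z each as a share of 360 degrees, from -1 to 1. A call has 1 to 8 rows; each row is the pose to reach, as a shift and turn from the pose commanded when the call began, along the tool's axes at that moment, turning the shorter way round; what a row does not reach only later rows make up. A row lasts 1/8 s, in which the tool goes at most 62.5 mm and 10.7 degrees, less where a joint would pass 70% of its speed; a pose out of reach is approached as far as the arm can. A call with a number of a shift or a turn outside -1 to 1 is refused whole. A call with a gripper value outside its range is refused whole. The fingers move at their own pace and stop on an object; "force" is the grip in N (left out, the last holds). Time passes only in rows, so rows that repeat a pose let the fingers close. It gives the time, the measured TCP pose, the force, the opening and the grip force at its end, in the units of the state.
- get_obs(): the state, without advancing time (a new reading comes with each control period).
- cams.camera(name): name is "scene" or "side" or "wrist"; returns a dict with "image" (420x560x3 uint8, red, green, blue), "depth" (420x560 float32, mm along the optical axis (not along the pixel's ray), 0 where there is no reading), "fx", "fy", "cx", "cy" (pixels), "rvec" (rotation vector, rad) and "tvec" (3), from world to camera coordinates, as OpenCV has them. Camera axes: x right, y down, z forward; pixel columns grow to the right and rows downward; lengths in mm; the calibration is good to about 2 mm. A picture is of the moment at which its call begins.
- ctrl.job_done(): hands the job in; it is judged then, once.
The state is a dict: "time_s": time; "joint_pos": joint angles; "qvel": joint speeds; "joint_efforts": joint torques, N m; "eef_pos": TCP position; "ee_rot": TCP orientation; "wrist_force": force on the tool from outside, world axes, zero at the start; "wrist_torque": the same for the moment, N m; "finger_gap": opening from 0.0 (shut) to 1.0 (fully open); "grip_force": force on a finger pad.
Only numpy, scipy, OpenCV 4.12 (cv2) and the standard library are available. Lean on these libraries where they do the work, as an engineer would, in place of code of your own. Each camera call takes 0.05 s, during which the arm holds its last target. There are 200 camera calls.

## Working session

There is one attempt and no reset: what is moved stays moved. The work goes in short steps, Python scripts to look and compute and a tool call to move; the robot and the scene stay as the last step left them, time stands still between calls to the robot, and variables do not carry over. Pictures are saved under pics/ and viewed, at most 10 in all, crops included, and the job is handed in when it is done.

Besides the shell and the picture viewer there is one more tool, called after "Request:" as name(argument=value, ...) on one line, values as JSON. carry_out: Moves the arm, as the interface text tells. Shift numbers are shares of 0.12 m and turn numbers shares of 360 degrees, none past 1 either way. Its arguments: {"type":"object","properties":{"motion":{"type":"array"},"force":{"type":"number"}},"required":["motion"]}

```bash
mkdir -p pics; ls; cat > h.py <<'E'
import numpy as np, cv2
from workcell import get_obs, cams, ctrl
def shot(n,tag):
    c=cams.camera(n); cv2.imwrite(f'pics/{tag}.png',c['image'][:,:,::-1]); np.savez(f'{tag}.npz',**c); return c
def pts(c):
    d=c['depth'];v,u=np.mgrid[:d.shape[0],:d.shape[1]]
    P=np.stack([(u-c['cx'])/c['fx']*d,(v-c['cy'])/c['fy']*d,d],-1)
    R=cv2.Rodrigues(np.array(c['rvec'],float))[0]
    W=(P-np.array(c['tvec']).ravel())@R
    W[d<=0]=np.nan
    return W
E
python3 - <<'E'
from h import *
o=get_obs()
for k,v in o.items(): print(k,np.round(v,3).tolist())
print(ctrl.tcp_to_tips)
a=[shot(n,n+'0')['image'] for n in('scene','side')]
im=np.hstack([cv2.resize(x,(400,300)) for x in a])
w=shot('wrist','wrist0')['image']
im=np.vstack([im,np.hstack([cv2.resize(w,(400,300)),np.zeros((300,400,3),np.uint8)])])
cv2.imwrite('pics/all0.png',im[:,:,::-1])
E
```

```text
pics
time_s 0.0
joint_pos [-74.576, 28.164, 89.35, -0.0, 62.547, -6.051]
qvel [-0.012, -0.009, 0.023, -0.053, -0.124, 0.032]
joint_efforts [-0.004, -61.266, -25.819, 0.069, 0.048, -0.0]
eef_pos [228.761, -581.393, 225.062]
ee_rot [[0.931, 0.366, -0.0], [0.366, -0.931, 0.001], [0.0, -0.001, -1.0]]
wrist_force [-0.429, -0.015, 0.137]
wrist_torque [-0.011, 0.018, 0.009]
grip_force 0.0
finger_gap 1.002
11.0
```

View pics/all0.png

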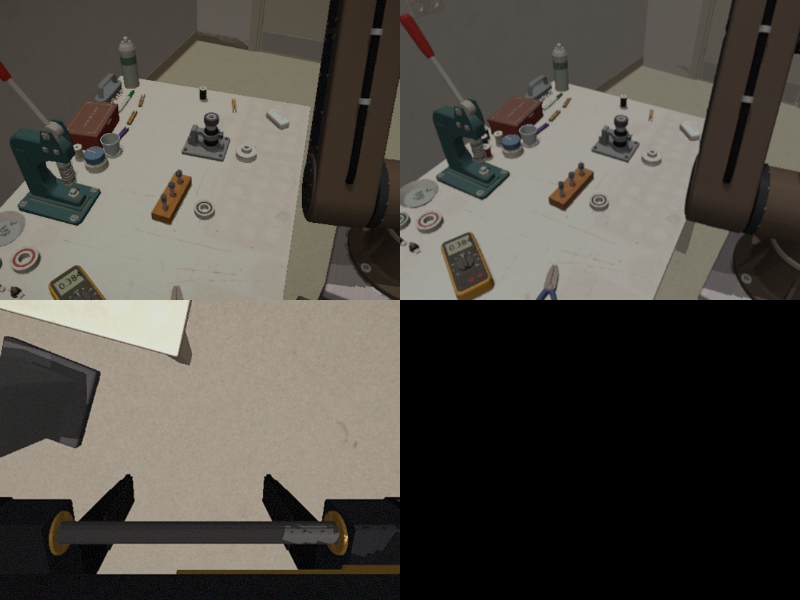

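The scene view (left, at 400/560 scale) shows the orange rack with three bits near (172,197) and the grinder stand near (208,138). Next I measure both from depth and colour and take an enlarged crop.

```bash
python3 - <<'E'
from h import *
ims=[]
for n in('scene','side'):
    c=dict(np.load(n+'0.npz')); W=pts(c); im=c['image']
    hsv=cv2.cvtColor(im,cv2.COLOR_RGB2HSV)
    R=cv2.Rodrigues(c['rvec'])[0]; print(n,'campos',(-R.T@c['tvec'].ravel()).round(0))
    m=(hsv[...,0]<18)&(hsv[...,1]>130)&(hsv[...,2]>60)&(abs(W[...,2]-26)<4)&(W[...,0]<900)
    k,l,s,ce=cv2.connectedComponentsWithStats(m.astype(np.uint8)); i=1+s[1:,4].argmax()
    p=W[l==i]; r=cv2.minAreaRect(p[:,:2].astype(np.float32)); print('rack',r,np.median(p[:,2]),s[i])
    x,y,w,h,_=s[i]
    rc=p.mean(0); near=np.hypot(W[...,0]-rc[0],W[...,1]-rc[1])<80
    b=near&(W[...,2]>55)&(W[...,2]<85)
    k,l,s,ce=cv2.connectedComponentsWithStats(b.astype(np.uint8))
    for j in range(1,k):
        if s[j,4]>8: q=W[l==j]; print(' bit',ce[j].round(0),s[j,4],np.nanmedian(q,0).round(1),q.min(0).round(1),q.max(0).round(1))
    u0,v0=(200,140) if n=='scene' else (190,140)
    ims.append(cv2.resize(im[y-60:y+80,x-20:x+80],(400,560),interpolation=cv2.INTER_CUBIC))
    # nut top
    f=(W[...,2]>110)&(W[...,2]<125)&(np.hypot(W[...,0]-rc[0],W[...,1]-rc[1])<350)
    k,l,s,ce=cv2.connectedComponentsWithStats(f.astype(np.uint8))
    for j in range(1,k):
        if s[j,4]>20: q=W[l==j]; print(' top',ce[j].round(0),s[j,4],np.median(q,0).round(1),q.min(0).round(1),q.max(0).round(1))
cv2.imwrite('pics/c1.png',np.hstack(ims)[:,:,::-1])
E
```

```text
scene campos [234. 624. 746.]
rack ((559.1226196289062, 72.02751922607422), (50.30706787109375, 150.05056762695312), 3.3278603553771973) 25.6722751027737 [ 212  243   56   63 1239]
 bit [249. 241.] 72 [562.1  26.2  61.5] [554.7  14.8  55.2] [573.4  33.4  68.1]
 bit [239. 258.] 80 [558.9  74.6  64. ] [551.7  63.7  55.6] [568.4  80.9  69. ]
 bit [228. 276.] 79 [555.9 121.7  66.6] [549.8 110.8  55.2] [564.1 127.5  70.7]
 top [295. 165.] 271 [ 549.1 -159.5  118.6] [ 527.5 -185.4  110. ] [ 570.1 -142.2  121.8]
 top [ 51. 237.] 166 [854.  211.3 117. ] [848.  179.  110.3] [875.8 221.1 125. ]
 top [ 94. 246.] 113 [771.2 196.6 117.2] [764.4 175.3 110.2] [792.2 202.3 125. ]
side campos [114. 587. 674.]
rack ((556.33544921875, 73.24256134033203), (49.5566291809082, 148.61981201171875), 4.158979415893555) 23.763444456049122 [209 235  61  52 938]
 bit [253. 231.] 56 [558.2  27.4  60.2] [551.6  16.8  55.1] [567.8  33.6  67.4]
 bit [239. 244.] 65 [554.9  74.8  61.2] [549.3  64.7  55.2] [564.8  82.3  67.1]
 bit [225. 258.] 64 [553.  122.   65.2] [547.1 113.8  55.1] [560.7 127.3  68.5]
 top [309. 167.] 214 [ 546.3 -159.4  116.7] [ 526.1 -184.7  110. ] [ 568.5 -141.   120.2]
 top [ 76. 202.] 155 [850.9 210.5 116.9] [845.2 180.9 110.1] [872.8 222.  125. ]
 top [109. 214.] 113 [768.4 196.2 116.8] [763.  174.9 110.4] [790.1 203.8 124.9]
```

View pics/c1.png

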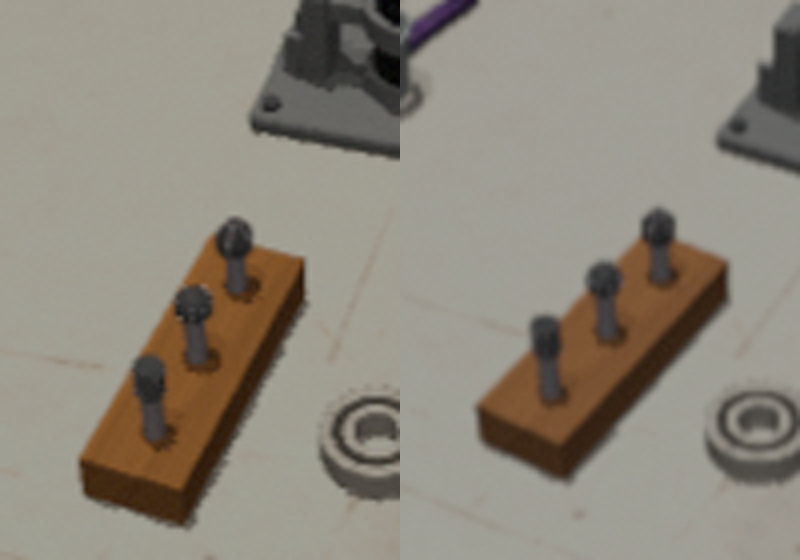

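The crops show a flat drum nearest (y≈122), the ball in the middle, and the pointed cone at the far hole (x≈561, y≈25). Heights and sizes match the values given. The nut centre is near (548,-163).

```bash
cat >> h.py <<'E'
def go(p,yang=None):
    o=get_obs();R=np.array(o['ee_rot']);e=np.array(o['eef_pos'])
    d=R.T@(np.array(p)-e)
    y=np.degrees(np.arctan2(R[1,1],R[0,1]))
    s=f't={o["time_s"]:.2f} pos {e.round(1)} yang {y:.2f} share {(d/120).round(4)}'
    if yang is not None: s+=f' turn tool z {-((yang-y+180)%360-180)/360:.4f}'
    print(s, 'tilt',R[:2,2].round(4))
E
python3 - <<'E'
from h import *
c=dict(np.load('wrist0.npz')); R=cv2.Rodrigues(c['rvec'])[0]; C=-R.T@c['tvec'].ravel()
o=get_obs(); T=np.array(o['ee_rot'])
print('cam in tool',T.T@(C-o['eef_pos']),'axes in tool\n',(T.T@R.T).round(2),c['fx'])
go([548,-163,225],3.5)
E
```

```text
cam in tool [  81.14775108   -1.54943593 -159.2010149 ] axes in tool
 [[ 0.   -0.96 -0.28]
 [ 1.    0.    0.  ]
 [-0.   -0.28  0.96]] 353.96136262956975
t=0.15 pos [ 228.8 -581.4  225.2] yang -68.53 share [ 3.752  -2.2712  0.004 ] turn tool z -0.2001 tilt [-0.0002  0.0008]
```

Request:
carry_out(motion=[[-1,[0.4,-0.24,0],[0,0,0]],[-1,[0.8,-0.48,0],[0,0,0]],[-1,[1,-0.6,0],[0,0,0]]])

```text
time_s: 0.52
eef_pos: [315.3, -468.6, 225.6]
ee_rot: [[0.93, 0.367, -0.0], [0.367, -0.93, 0.001], [0.0, -0.001, -1.0]]
wrist_force: [0.2, -0.4, 0.0]
finger_gap: 1.0
grip_force: 0.0
```

Request:
carry_out(motion=[[-1,[0.4,-0.24,0],[0,0,0]],[-1,[0.8,-0.48,0],[0,0,0]],[-1,[1,-0.6,0],[0,0,0]]])

```text
time_s: 0.9
eef_pos: [400.6, -357.6, 225.6]
ee_rot: [[0.93, 0.368, -0.0], [0.368, -0.93, 0.0], [0.0, -0.0, -1.0]]
wrist_force: [-0.0, -0.3, -0.2]
finger_gap: 0.997
grip_force: 0.0
```

Request:
carry_out(motion=[[-1,[0.4,-0.24,0],[0,0,0]],[-1,[0.8,-0.48,0],[0,0,0]],[-1,[1,-0.6,0],[0,0,0]]])

```text
time_s: 1.27
eef_pos: [485.9, -246.7, 225.5]
ee_rot: [[0.93, 0.368, -0.0], [0.368, -0.93, 0.0], [-0.0, -0.0, -1.0]]
wrist_force: [-0.4, -1.1, -0.0]
finger_gap: 1.0
grip_force: 0.0
```

Request:
carry_out(motion=[[-1,[0.4,-0.25,0],[0,0,-0.028]],[-1,[0.75,-0.47,0],[0,0,-0.056]],[-1,[0.75,-0.47,0],[0,0,-0.084]],[-1,[0.75,-0.47,0],[0,0,-0.112]],[-1,[0.75,-0.47,0],[0,0,-0.14]],[-1,[0.75,-0.47,0],[0,0,-0.168]],[-1,[0.75,-0.47,0],[0,0,-0.2]],[-1,[0.75,-0.47,0],[0,0,-0.2]]])

```text
time_s: 2.28
eef_pos: [547.8, -163.3, 225.4]
ee_rot: [[-0.06, 0.998, -0.0], [0.998, 0.06, 0.0], [0.0, -0.0, -1.0]]
wrist_force: [0.4, -0.2, 0.4]
finger_gap: 1.0
grip_force: 0.0
```

```bash
python3 - <<'E'
from h import *
go([561,24.6,180],3.5)
c=shot('wrist','w1')
E
```

```text
t=2.27 pos [ 547.8 -163.3  225.4] yang 3.44 share [1.5567 0.2041 0.3787] turn tool z -0.0002 tilt [-0.0004  0.0001]
```

View pics/w1.png

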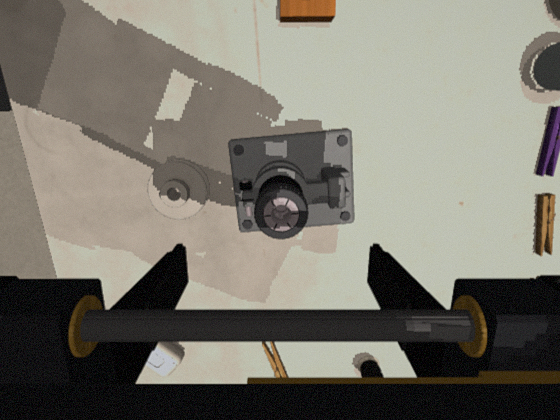

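The wrist view shows the stand, with the nut's lit top face and mouth at about (281,213).

```bash
python3 - <<'E'
from h import *
c=dict(np.load('w1.npz'));W=pts(c)
r=np.hypot(W[...,0]-548,W[...,1]+163)<35
z=W[...,2][r&(W[...,2]>112)]; print(np.percentile(z,[5,25,50,75,95]))
m=r&(abs(W[...,2]-120)<3.5)
p=W[m][:,:2].astype(np.float32); print(m.sum(),cv2.minEnclosingCircle(p),cv2.fitEllipse(cv2.convexHull(p)), np.percentile(p,[1,99],axis=0))
# dark mouth / bore: points below top near axis
b=r&(W[...,2]<114)&(np.hypot(W[...,0]-548,W[...,1]+163)<11)
v,u=np.nonzero(b);print('bore px',len(u),u.mean() if len(u) else 0,v.mean() if len(v) else 0)
im=c['image'][180:250,245:320]; cv2.imwrite('pics/nut.png',cv2.resize(im,(600,560),interpolation=cv2.INTER_NEAREST)[:,:,::-1])
E
```

```text
[119.84063782 309.16168687 325.42246702 330.10457799 333.22510489]
2010 ((550.9401245117188, -163.85995483398438), 21.709434509277344) ((550.8298950195312, -163.76702880859375), (42.55849838256836, 42.88564682006836), 95.5943374633789) [[ 531.17975647 -183.44960709]
 [ 570.55567871 -143.60402145]]
bore px 139 280.6474820143885 212.46043165467626
```

View pics/nut.png

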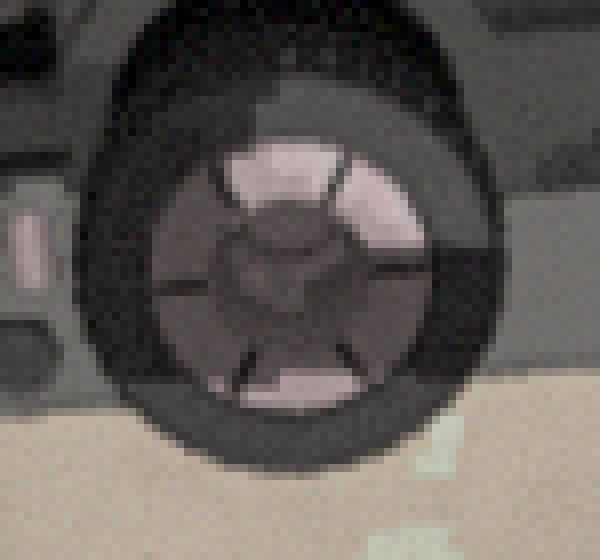

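Request:
carry_out(motion=[[-1,[0.4,0.05,0],[0,0,0]],[-1,[0.8,0.1,0],[0,0,0]],[-1,[1,0.12,0],[0,0,0]]])

```text
time_s: 2.7
eef_pos: [554.9, -40.7, 225.6]
ee_rot: [[-0.058, 0.998, -0.0], [0.998, 0.058, 0.0], [0.0, -0.0, -1.0]]
wrist_force: [0.1, 0.9, 0.5]
finger_gap: 1.0
grip_force: 0.0
```

Request:
carry_out(motion=[[-1,[0.4,0.06,0],[0,0,0]],[-1,[0.556,0.084,0],[0,0,0]],[-1,[0.556,0.084,0],[0,0,0]]])

```text
time_s: 3.08
eef_pos: [561.0, 25.1, 225.6]
ee_rot: [[-0.06, 0.998, -0.0], [0.998, 0.06, -0.0], [-0.0, -0.0, -1.0]]
wrist_force: [-1.6, 0.2, 0.1]
finger_gap: 1.007
grip_force: 0.0
```

```bash
python3 - <<'E'
from h import *
go([561,24.6,120],3.5)
c=shot('wrist','w2');W=pts(c)
f=(W[...,2]>60)&(W[...,2]<80)&(W[...,0]>520)&(W[...,0]<600)&(W[...,1]>-10)&(W[...,1]<150)
k,l,s,ce=cv2.connectedComponentsWithStats(f.astype(np.uint8))
for j in range(1,k):
    if s[j,4]>8:
        q=W[l==j]; print(' bit',s[j],ce[j].round(1),np.median(q,0).round(1),q.min(0).round(1),q.max(0).round(1))
im=c['image'];hsv=cv2.cvtColor(im,cv2.COLOR_RGB2HSV)
m=(hsv[...,0]<18)&(hsv[...,1]>130)&(abs(W[...,2]-26)<3)
print(cv2.minAreaRect(W[m][:,:2].astype(np.float32)),np.median(W[m],0))
E
```

```text
t=3.08 pos [561.   25.1 225.6] yang 3.47 share [-4.200e-03 -2.000e-04  8.796e-01] turn tool z -0.0001 tilt [-0.0001 -0.0002]
 bit [272  80  17  18 244] [279.9  88.7] [557.7 119.6  69.1] [550.9 112.7  60.6] [564.7 126.6  71.5]
 bit [271 135  20  21 306] [280.  144.9] [560.9  72.4  65.8] [552.7  63.   60.5] [569.8  80.6  69.4]
 bit [271 187  19  19 267] [280.3 196.2] [564.2  25.   63.9] [555.5  15.   60.1] [572.7  32.7  69.9]
((697.4033203125, 49.124053955078125), (155.1318817138672, 358.9571228027344), 80.53369140625) [560.08610857  82.12484714  26.35272415]
```

View pics/w2.png

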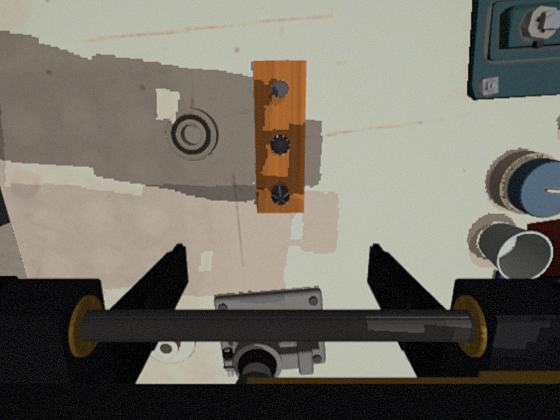

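The wrist view shows the drum at (280,89), the ball at (280,145) and the faceted pointed countersink at (280,196), so the countersink is in the hole nearest the stand. I use the fingertips to check the wrist calibration.

```bash
python3 - <<'E'
from h import *
for t in('wrist0','w2'):
    c=dict(np.load(t+'.npz'));W=pts(c)
    o=get_obs(); T=np.array(o['ee_rot']); e=np.array(o['eef_pos'])
    if t=='wrist0': e=np.array([228.8,-581.5,225.3]); a=np.radians(-68.53);T=np.array([[-np.sin(a),np.cos(a),0],[np.cos(a),np.sin(a),0],[0,0,-1]])
    L=(W-e)@T
    for side in(-1,1):
        m=(abs(L[...,2]-5)<10)&(L[...,1]*side>30)&(L[...,1]*side<75)&(abs(L[...,0])<20)
        q=L[m];print(t,side,m.sum(),np.percentile(q,[1,50,99],axis=0).round(1).tolist())
E
```

```text
wrist0 -1 498 [[-9.7, -54.6, -4.8], [5.1, -49.0, 2.3], [12.5, -48.5, 10.9]]
wrist0 1 502 [[-9.2, 45.9, -4.9], [5.4, 46.3, 2.1], [12.7, 51.9, 11.0]]
w2 -1 489 [[-7.9, -52.5, -4.8], [6.9, -47.2, 2.1], [14.3, -46.7, 10.5]]
w2 1 487 [[-7.6, 47.7, -4.9], [7.0, 48.1, 2.2], [14.5, 53.8, 10.8]]
```

Request:
carry_out(motion=[[-1,[0,0,0.4],[0,0,0]],[-1,[0,0,0.8],[0,0,0]],[-1,[0,0,1],[0,0,0]],[-1,[0,0,1.0],[0,0,0]]])

```text
time_s: 3.62
eef_pos: [560.3, 23.2, 104.2]
ee_rot: [[-0.058, 0.998, -0.003], [0.998, 0.058, 0.0], [0.0, -0.003, -1.0]]
wrist_force: [0.5, -0.6, 0.2]
finger_gap: 1.002
grip_force: 0.0
```

```bash
python3 - <<'E'
from h import *
c=shot('wrist','w3');W=pts(c)
o=get_obs(); T=np.array(o['ee_rot']); e=np.array(o['eef_pos'])
L=(W-e)@T
for side in(-1,1):
    m=(abs(L[...,2]-5)<10)&(L[...,1]*side>30)&(L[...,1]*side<75)&(abs(L[...,0])<25)
    q=L[m];print(side,m.sum(),np.percentile(q,[1,50,99],axis=0).round(1).tolist())
f=(W[...,2]>45)&(W[...,2]<80)&(abs(L[...,1])<35)
k,l,s,ce=cv2.connectedComponentsWithStats(f.astype(np.uint8))
for j in range(1,k):
    if s[j,4]>8:
        q=L[l==j]; print(' bit',s[j],ce[j].round(1),np.median(q,0).round(1),np.percentile(q,[1,99],axis=0).round(1).tolist())
        for z0 in range(50,72,3):
            g=W[l==j]; a=q[abs(g[:,2]-z0)<1.5]
            if len(a)>5: print('   z',z0,len(a),a.min(0).round(1),a.max(0).round(1))
E
```

```text
-1 541 [[-8.6, -53.7, -4.9], [6.2, -48.0, 2.3], [13.3, -47.5, 11.9]]
1 549 [[-8.6, 46.9, -4.8], [6.3, 47.3, 2.5], [13.3, 53.0, 11.9]]
 bit [269  60  29  32 677] [282.7  75.3] [96.2  2.3 36.4] [[89.3, -4.4, 34.7], [103.1, 9.1, 47.9]]
   z 59 7 [89.3 -4.5 45.6] [95.4  6.9 47.6]
   z 62 7 [89.2 -3.9 42.3] [92.7  6.3 44.2]
   z 65 20 [89.  -5.  39.2] [101.8   9.3  42. ]
   z 68 423 [89.  -4.9 36. ] [103.6   9.6  39. ]
   z 71 213 [89.9 -4.3 34.3] [102.8   8.5  36. ]
 bit [267 149  32  32 762] [283.  164.4] [49.5  2.6 39.9] [[40.6, -5.8, 36.7], [57.0, 10.8, 46.3]]
   z 59 24 [44.5 -5.9 45.1] [57.3 11.4 47.8]
   z 62 121 [40.3 -5.9 42.1] [57.  11.3 45. ]
   z 65 365 [40.1 -6.4 39.1] [56.7 11.2 42. ]
   z 68 249 [43.5 -3.5 36.3] [55.4  7.7 39. ]
 bit [269 224  29  32 729] [283.1 240. ] [ 3.4  2.9 42.6] [[-7.4, -5.6, 35.8], [9.4, 11.6, 52.7]]
   z 53 30 [ 2.2 -5.8 51.1] [ 9.6 11.3 53.9]
   z 56 45 [ 2.3 -5.7 48.1] [ 9.7 11.7 51. ]
   z 59 79 [-8.1 -5.6 45.1] [ 9.8 11.7 48. ]
   z 62 252 [-8.1 -5.6 42.1] [ 9.9 11.6 45.1]
   z 65 195 [-6.1 -3.7 39.1] [ 7.7  9.6 42. ]
   z 68 116 [-3.3 -1.3 36.1] [ 4.6  7.7 39. ]
   z 71 12 [-1.4  1.1 35. ] [ 2.3  5.8 36. ]
```

View pics/w3.png

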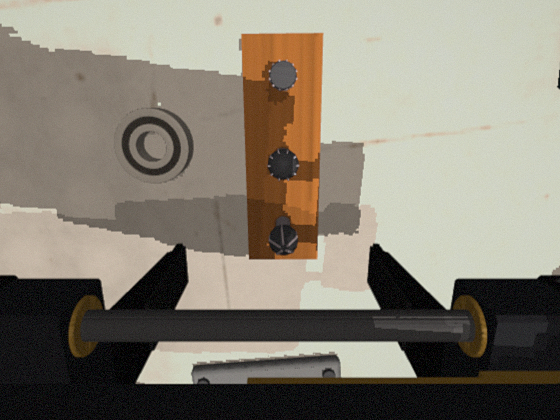

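The countersink (width shrinking with height) is at about (283,240), roughly 3.3 mm off the fingers' centre along tool y and -1 mm along tool x.

```bash
python3 - <<'E'
from h import *
o=get_obs();e=o['eef_pos'];T=np.array(o['ee_rot'])
go(list((np.array(e)+T@[-1,3.3,0])[:2])+[48.5],3.5)
E
```

```text
t=3.67 pos [561.   23.4 105.6] yang 3.37 share [-0.0083  0.0279  0.4754] turn tool z -0.0004 tilt [-0.0009 -0.0001]
```

Request:
carry_out(motion=[[-1,[-0.01,0.028,0],[0,0,0]],[-1,[-0.01,0.028,0.15],[0,0,0]],[-1,[-0.01,0.028,0.3],[0,0,0]],[-1,[-0.01,0.028,0.44],[0,0,0]],[-1,[-0.01,0.028,0.475],[0,0,0]],[-1,[-0.01,0.028,0.475],[0,0,0]],[-1,[-0.01,0.028,0.475],[0,0,0]]])

```text
time_s: 4.55
eef_pos: [564.8, 23.5, 49.2]
ee_rot: [[-0.061, 0.998, 0.001], [0.998, 0.061, -0.0], [-0.0, 0.001, -1.0]]
wrist_force: [-0.2, 0.5, 0.0]
finger_gap: 1.001
grip_force: 0.0
```

```bash
python3 - <<'E'
from h import *
c=shot('wrist','w4');W=pts(c)
o=get_obs(); T=np.array(o['ee_rot']); e=np.array(o['eef_pos']); go([564.3,22.4,48.5],3.5)
L=(W-e)@T
for side in(-1,1):
    m=(abs(L[...,2]-5)<10)&(L[...,1]*side>30)&(L[...,1]*side<75)&(abs(L[...,0])<25)
    q=L[m];print(side,m.sum(),np.percentile(q,[1,50,99],axis=0).round(1).tolist())
f=(W[...,2]>45)&(W[...,2]<80)&(abs(L[...,1])<35)&(abs(L[...,0])<25)
q=L[f]
for z0 in range(50,73,3):
    a=q[abs(W[f][:,2]-z0)<1.5]
    if len(a)>5: print('   z',z0,len(a),a.min(0).round(1),a.max(0).round(1))
E
```

```text
t=4.60 pos [564.7  23.5  49.2] yang 3.48 share [-0.0085 -0.0041  0.006 ] turn tool z -0.0001 tilt [ 0.001  -0.0002]
-1 491 [[-8.7, -52.7, -4.9], [6.1, -47.2, 2.0], [13.4, -46.8, 10.6]]
1 489 [[-8.5, 47.6, -4.8], [6.3, 48.1, 2.1], [13.5, 53.6, 10.4]]
   z 53 71 [ 3.2 -9.4 -5.3] [10.1  7.9 -2.3]
   z 56 100 [ 1.4 -9.8 -8.3] [10.2  8.3 -5.3]
   z 59 160 [ -8.1  -9.6 -11.3] [ 9.9  8.2 -8.3]
   z 62 415 [ -7.6  -9.5 -14.3] [  9.6   8.1 -11.3]
   z 65 305 [ -5.7  -8.  -17.2] [  8.4   6.1 -14.3]
   z 68 211 [ -2.8  -5.2 -20.3] [  6.    4.2 -17.3]
   z 71 24 [ -1.2  -2.9 -21.1] [  3.7   0.6 -20.3]
```

Request:
carry_out(motion=[[-1,[-0.01,-0.009,0.005],[0,0,0]],[-1,[-0.01,-0.009,0.005],[0,0,0]],[1,[-0.01,-0.009,0.005],[0,0,0]],[1,[-0.01,-0.009,0.005],[0,0,0]],[1,[-0.01,-0.009,0.005],[0,0,0]],[1,[-0.01,-0.009,0.005],[0,0,0]],[1,[-0.01,-0.009,0.005],[0,0,0]],[1,[-0.01,-0.009,0.005],[0,0,0]]], force=25)

```text
time_s: 5.6
eef_pos: [563.4, 22.2, 48.0]
ee_rot: [[-0.061, 0.998, -0.0], [0.998, 0.061, -0.0], [-0.0, -0.0, -1.0]]
wrist_force: [-0.5, 0.5, 0.8]
finger_gap: 0.421
grip_force: 0.0
```

```bash
python3 - <<'E'
from h import *
o=get_obs();go([564,22.3,150],3.5);print(o['finger_gap'],o['grip_force'],o['wrist_force'],o['wrist_torque'])
E
```

```text
t=5.60 pos [563.4  22.2  48. ] yang 3.48 share [ 2.0e-04  5.1e-03 -8.5e-01] turn tool z -0.0001 tilt [-0.     -0.0001]
0.42149764305134657 0.0 [-0.53498015  0.47464721  0.78084383] [-0.00079704 -0.10360282 -0.01311083]
```

Request:
carry_out(motion=[[1,[0,0,0],[0,0,0]],[1,[0,0,0],[0,0,0]],[1,[0,0,0],[0,0,0]],[1,[0,0,0],[0,0,0]],[1,[0,0,0],[0,0,0]],[1,[0,0,0],[0,0,0]]])

```text
time_s: 6.35
eef_pos: [563.4, 22.2, 48.0]
ee_rot: [[-0.061, 0.998, 0.0], [0.998, 0.061, -0.0], [-0.0, 0.0, -1.0]]
wrist_force: [0.8, -0.3, -0.8]
finger_gap: 0.176
grip_force: 25.0
```

```bash
python3 - <<'E'
from h import *
o=get_obs();go([564,22.3,150],3.5);print(o['finger_gap']*95,o['grip_force'],o['wrist_force'],o['wrist_torque'])
E
```

```text
t=6.35 pos [563.4  22.2  48. ] yang 3.47 share [ 5.000e-04  4.800e-03 -8.499e-01] turn tool z -0.0001 tilt [ 0.     -0.0001]
16.736097282035722 24.9999878500239 [ 0.76649803 -0.31387358 -0.81100637] [ 0.00700202 -0.2062834  -0.04070554]
```

Request:
carry_out(motion=[[1,[0,0,-0.05],[0,0,0]],[1,[0,0,-0.25],[0,0,0]],[1,[0,0,-0.6],[0,0,0]],[1,[0,0,-1],[0,0,0]],[1,[0,0,-1],[0,0,0]]])

```text
time_s: 6.98
eef_pos: [564.6, 22.2, 171.5]
ee_rot: [[-0.061, 0.998, 0.006], [0.998, 0.061, -0.001], [-0.001, 0.006, -1.0]]
wrist_force: [-0.0, -0.8, -1.7]
finger_gap: 0.172
grip_force: 25.0
```

```bash
python3 - <<'E'
from h import *
o=get_obs();go([550,-164,195],3.5);print(o['finger_gap']*95,o['grip_force'],o['wrist_force'],o['wrist_torque'])
E
```

```text
t=6.97 pos [564.6  22.2 171.5] yang 3.48 share [-1.5413 -0.2146 -0.1954] turn tool z -0.0001 tilt [ 0.0062 -0.0006]
16.366956335161007 24.999859576128074 [-0.01704074 -0.75520903 -1.69203253] [-0.03485582 -0.10583321  0.02091677]
```

Request:
carry_out(motion=[[1,[0,0,-0.1],[0,0,0]],[1,[-0.3,-0.04,-0.18],[0,0,0]],[1,[-0.7,-0.1,-0.18],[0,0,0]],[1,[-1,-0.14,-0.18],[0,0,0]]])

```text
time_s: 7.48
eef_pos: [553.3, -100.0, 188.9]
ee_rot: [[-0.06, 0.998, -0.002], [0.998, 0.06, 0.0], [0.0, -0.002, -1.0]]
wrist_force: [0.9, 0.3, -0.6]
finger_gap: 0.177
grip_force: 25.0
```

Request:
carry_out(motion=[[1,[-0.25,-0.03,0],[0,0,0]],[1,[-0.45,-0.06,0],[0,0,0]],[1,[-0.55,-0.074,0],[0,0,0]],[1,[-0.55,-0.074,0],[0,0,0]],[1,[-0.55,-0.074,0],[0,0,0]],[1,[-0.55,-0.074,0],[0,0,0]]])

```text
time_s: 8.22
eef_pos: [549.1, -164.2, 189.7]
ee_rot: [[-0.062, 0.998, -0.0], [0.998, 0.062, 0.0], [0.0, -0.0, -1.0]]
wrist_force: [-0.4, 0.0, -0.7]
finger_gap: 0.173
grip_force: 25.0
```

```bash
cat > nut.py <<'E'
from h import *
import sys
o=get_obs();go([550.3,-165.3,165],3.5);print(o['finger_gap']*95,o['grip_force'],np.round(o['wrist_force'],2),np.round(o['wrist_torque'],3))
c=shot('wrist',sys.argv[1]);W=pts(c)
T=np.array(o['ee_rot']); e=np.array(o['eef_pos']);L=(W-e)@T
m=(abs(W[...,2]-120)<3.5)&(np.hypot(W[...,0]-550,W[...,1]+165)<32)
p=L[m][:,:2].astype(np.float32); print('nut',m.sum(),cv2.minEnclosingCircle(p),cv2.fitEllipse(cv2.convexHull(p)),np.median(W[m][:,2]))
for side in(-1,1):
    q=L[(abs(L[...,2]-5)<10)&(L[...,1]*side>5)&(L[...,1]*side<40)&(abs(L[...,0])<25)]
    print('finger',side,np.percentile(q,[1,50,99],axis=0).round(1).tolist())
f=(abs(L[...,1])<12)&(abs(L[...,0])<25)&(L[...,2]>-35)&(L[...,2]<52)
q=L[f]
for z0 in list(range(-28,52,4)):
    a=q[abs(q[:,2]-z0)<2]
    if len(a)>5: print('  z',z0,len(a),a.min(0).round(1),a.max(0).round(1))
E
python3 nut.py w5
```

```text
t=8.22 pos [ 549.1 -164.2  189.7] yang 3.53 share [-0.0097  0.0092  0.2054] turn tool z 0.0001 tilt [-0.0001  0.    ]
16.44296855556536 25.000038741491153 [-0.37  0.05 -0.66] [ 0.016 -0.09  -0.04 ]
nut 2212 ((0.4642924964427948, 1.745623230934143), 21.615333557128906) ((0.5441694259643555, 1.8324270248413086), (42.50346755981445, 42.94654083251953), 165.14833068847656) 120.15575435910239
finger -1 [[4.0, -14.6, -5.0], [12.8, -10.0, 1.4], [13.5, -6.4, 10.9]]
finger 1 [[2.7, 5.5, -4.9], [12.9, 10.7, 2.0], [13.6, 15.4, 11.5]]
  z -28 125 [ -1.4 -11.9 -29.9] [ 14.  12. -26.]
  z -24 112 [  3.1 -11.9 -26. ] [ 13.8  11.9 -22. ]
  z -20 391 [ -5.4 -12.  -22. ] [ 13.7  11.9 -18. ]
  z -16 601 [ -5.4 -12.  -18. ] [ 13.8  11.7 -14. ]
  z -12 416 [ -9.1 -11.7 -14. ] [ 13.9  12.  -10. ]
  z -8 216 [ -4.9 -12.   -9.9] [13.7 11.9 -6. ]
  z -4 120 [  5.5 -11.9  -6. ] [13.6 12.  -2. ]
  z 0 53 [  4.1 -11.9  -1.8] [13.6 11.9  2. ]
  z 4 96 [  2.6 -11.8   2. ] [13.6 11.6  5.8]
  z 8 96 [  3.8 -11.9   6. ] [13.5 11.9 10. ]
  z 12 58 [  2.3 -11.8  10.1] [13. 11. 14.]
  z 16 57 [ 2.8 -4.1 14. ] [ 6.8  5.  18. ]
  z 20 50 [ 1.5 -4.3 18.1] [ 7.3  5.1 22. ]
  z 24 47 [ 1.6 -4.3 22.1] [ 6.8  5.2 26. ]
  z 28 43 [ 2.8 -3.9 26.1] [ 6.8  5.3 30. ]
  z 32 38 [ 2.9 -3.9 30. ] [ 6.8  5.4 34. ]
  z 36 40 [ 2.6 -4.  34. ] [ 6.9  5.5 37.9]
  z 40 29 [ 2.1 -4.1 38. ] [ 6.7  5.6 41.5]
```

View pics/w5.png

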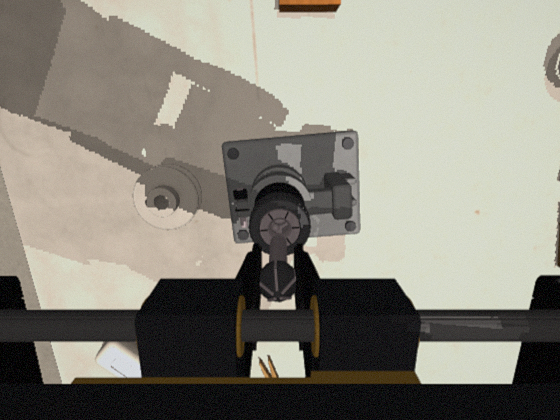

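The bit hangs straight in the fingers at (278,255), with the nut just behind it at (281,228). It needs about -1.3 mm in tool x and +1.1 mm in tool y.

Request:
carry_out(motion=[[1,[-0.01,0.009,0.05],[0,0,0]],[1,[-0.01,0.009,0.12],[0,0,0]],[1,[-0.01,0.009,0.17],[0,0,0]],[1,[-0.01,0.009,0.17],[0,0,0]],[1,[-0.01,0.009,0.17],[0,0,0]]])

```text
time_s: 8.9
eef_pos: [550.3, -166.2, 169.3]
ee_rot: [[-0.061, 0.998, 0.0], [0.998, 0.061, -0.0], [-0.0, 0.0, -1.0]]
wrist_force: [1.4, -0.7, -1.9]
finger_gap: 0.17
grip_force: 25.0
```

```bash
python3 nut.py w6 | grep -v finger; python3 - <<'E'
import cv2
im=cv2.imread('pics/w6.png')[190:330,220:340]
cv2.imwrite('pics/w6c.png',cv2.resize(im,None,fx=4,fy=4,interpolation=cv2.INTER_CUBIC))
E
```

```text
t=8.90 pos [ 550.3 -166.2  169.3] yang 3.47 share [0.0074 0.0007 0.0356] turn tool z -0.0001 tilt [ 0.0001 -0.0001]
16.18615236569821 24.99985686095897 [ 1.38 -0.72 -1.86] [-0.067 -0.115  0.003]
nut 2365 ((2.3397364616394043, 0.8532339334487915), 21.755340576171875) ((2.6605162620544434, 0.7613513469696045), (42.4984016418457, 42.84725570678711), 158.90443420410156) 120.18493349456888
  z -28 128 [ -1.6 -11.9 -29.9] [ 14.  12. -26.]
  z -24 114 [  0.4 -12.  -25.9] [ 13.8  12.  -22. ]
  z -20 399 [ -5.8 -12.  -22. ] [ 13.7  12.  -18. ]
  z -16 582 [ -5.5 -11.9 -18. ] [ 13.7  11.8 -14. ]
  z -12 425 [ -8.9 -12.  -14. ] [ 13.6  12.  -10. ]
  z -8 212 [ -3.2 -12.  -10. ] [13.6 11.9 -6. ]
  z -4 121 [  5.5 -11.8  -5.9] [13.7 11.6 -2.1]
  z 0 52 [  3.1 -11.9  -2. ] [13.6 11.9  1.9]
  z 4 92 [  2.5 -11.9   2. ] [13.6 11.6  5.9]
  z 8 104 [  3.7 -12.    6. ] [13.7 11.9 10. ]
  z 12 59 [  2.3 -11.7  10. ] [13.1 12.  13.9]
  z 16 55 [ 2.4 -4.2 14.1] [ 6.8  5.  18. ]
  z 20 51 [ 1.8 -4.3 18. ] [ 6.9  5.1 22. ]
  z 24 42 [ 1.3 -4.3 22. ] [ 6.8  5.2 25.9]
  z 28 45 [ 2.9 -3.9 26. ] [ 6.8  5.3 29.9]
  z 32 42 [ 2.8 -3.9 30.2] [ 6.8  5.4 33.9]
  z 36 42 [ 2.5 -4.  34.1] [ 7.1  5.5 38. ]
  z 40 26 [ 2.1 -4.1 38. ] [ 6.7  5.6 41.6]
  z 48 1282 [-16.8 -11.9  46.9] [23.6 12.  50. ]
```

View pics/w6c.png

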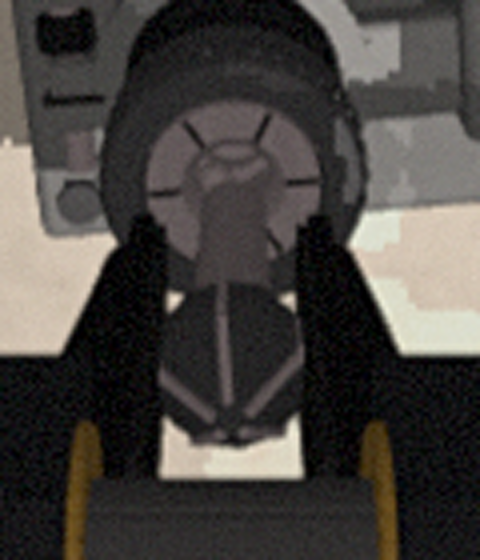

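The crop shows the shank end just over the mouth, about 0.7 mm too far in -x of the tool and centred sideways. I correct that and enter the mouth.

Request:
carry_out(motion=[[1,[0.006,0,0.02],[0,0,0]],[1,[0.006,0,0.05],[0,0,0]],[1,[0.006,0,0.08],[0,0,0]],[1,[0.006,0,0.1],[0,0,0]],[1,[0.006,0,0.1],[0,0,0]]])

```text
time_s: 9.57
eef_pos: [550.1, -165.4, 157.0]
ee_rot: [[-0.061, 0.998, -0.0], [0.998, 0.061, 0.0], [0.0, -0.0, -1.0]]
wrist_force: [-0.1, -0.2, -1.3]
finger_gap: 0.17
grip_force: 25.0
```

```bash
cat > st.py <<'E'
from h import *
o=get_obs();go([551,-165.5,134.5],3.5);print('gap',round(o['finger_gap']*95,2),'grip',round(o['grip_force'],1),'F',np.round(o['wrist_force'],2),'M',np.round(o['wrist_torque'],3),'j6',round(o['joint_pos'][5],1))
E
python3 st.py
```

```text
t=9.57 pos [ 550.1 -165.4  157. ] yang 3.47 share [-0.0013  0.0076  0.1874] turn tool z -0.0001 tilt [-0.0004  0.0001]
gap 16.15 grip 25.0 F [-0.1  -0.16 -1.29] M [-0.006 -0.121  0.042] j6 -26.8
```

Request:
carry_out(motion=[[1,[0,0,0.03],[0,0,0]],[1,[0,0,0.06],[0,0,0]],[1,[0,0,0.09],[0,0,0]],[1,[0,0,0.09],[0,0,0]]])

```text
time_s: 10.07
eef_pos: [550.0, -165.4, 146.1]
ee_rot: [[-0.061, 0.998, -0.001], [0.998, 0.061, 0.0], [0.0, -0.001, -1.0]]
wrist_force: [0.6, 0.7, -1.8]
finger_gap: 0.173
grip_force: 25.0
```

Request:
carry_out(motion=[[1,[0,0,0.015],[0,0,0]],[1,[0,0,0.03],[0,0,0]],[1,[0,0,0.045],[0,0,0]],[1,[0,0,0.045],[0,0,0]]])

```text
time_s: 10.58
eef_pos: [550.1, -165.4, 140.9]
ee_rot: [[-0.061, 0.998, -0.0], [0.998, 0.061, -0.0], [-0.0, -0.0, -1.0]]
wrist_force: [-0.0, -0.3, -1.7]
finger_gap: 0.175
grip_force: 25.0
```

```bash
python3 st.py
```

```text
t=10.57 pos [ 550.1 -165.4  140.9] yang 3.47 share [-0.0009  0.0071  0.0533] turn tool z -0.0001 tilt [-0.0001 -0.0001]
gap 16.66 grip 25.0 F [-0.03 -0.27 -1.75] M [-0.038 -0.141 -0.013] j6 -26.8
```

Request:
carry_out(motion=[[1,[0,0,0.01],[0,0,0]],[1,[0,0,0.02],[0,0,0]],[1,[0,0,0.02],[0,0,0]]])

```text
time_s: 10.95
eef_pos: [550.2, -165.4, 138.5]
ee_rot: [[-0.061, 0.998, 0.0], [0.998, 0.061, -0.0], [-0.0, 0.0, -1.0]]
wrist_force: [0.6, -0.6, -1.0]
finger_gap: 0.173
grip_force: 25.0
```

```bash
python3 st.py
```

```text
t=10.95 pos [ 550.2 -165.4  138.5] yang 3.47 share [-0.0011  0.007   0.0334] turn tool z -0.0001 tilt [ 0.     -0.0001]
gap 16.42 grip 25.0 F [ 0.63 -0.58 -1.05] M [-0.036 -0.197  0.013] j6 -26.8
```

Request:
carry_out(motion=[[1,[0,0,0.01],[0,0,0]],[1,[0,0,0.02],[0,0,0]]])

```text
time_s: 11.2
eef_pos: [550.2, -165.5, 136.3]
ee_rot: [[-0.061, 0.998, 0.0], [0.998, 0.061, -0.0], [-0.0, 0.0, -1.0]]
wrist_force: [0.2, 0.4, 1.5]
finger_gap: 0.173
grip_force: 25.0
```

Request:
carry_out(motion=[[1,[0,0,0.006],[0,0,0]],[1,[0,0,0.01],[0,0,0]]])

```text
time_s: 11.45
eef_pos: [550.2, -165.4, 135.0]
ee_rot: [[-0.061, 0.998, 0.0], [0.998, 0.061, -0.0], [-0.0, 0.0, -1.0]]
wrist_force: [-0.1, -0.7, 0.7]
finger_gap: 0.175
grip_force: 25.0
```

```bash
python3 st.py
```

```text
t=11.45 pos [ 550.2 -165.4  135. ] yang 3.48 share [-0.0009  0.0066  0.0043] turn tool z -0.0001 tilt [ 0.0001 -0.0001]
gap 16.58 grip 25.0 F [-0.07 -0.72  0.7 ] M [-0.029 -0.147  0.061] j6 -26.8
```

```bash
python3 - <<'E'
from h import *
o=get_obs();e=np.array(o['eef_pos'])
ims=[]
for n in('scene','side'):
    c=shot(n,n+'7');W=pts(c)
    # project expected bit points to find crop
    P=np.array([[551,-164,z] for z in (120,137,155)],float)
    uv=cv2.projectPoints(P,c['rvec'],c['tvec'],np.array([[c['fx'],0,c['cx']],[0,c['fy'],c['cy']],[0,0,1]]),None)[0].reshape(-1,2)
    print(n,uv.round(1).tolist())
    u,v=uv[1].astype(int); ims.append(cv2.resize(c['image'][v-35:v+35,u-25:u+25],(400,560),interpolation=cv2.INTER_CUBIC))
cv2.imwrite('pics/c7.png',np.hstack(ims)[:,:,::-1])
E
```

```text
scene [[294.9, 162.5], [295.0, 155.7], [295.2, 148.3]]
side [[308.1, 164.2], [308.4, 157.4], [308.8, 150.2]]
```

View pics/c7.png

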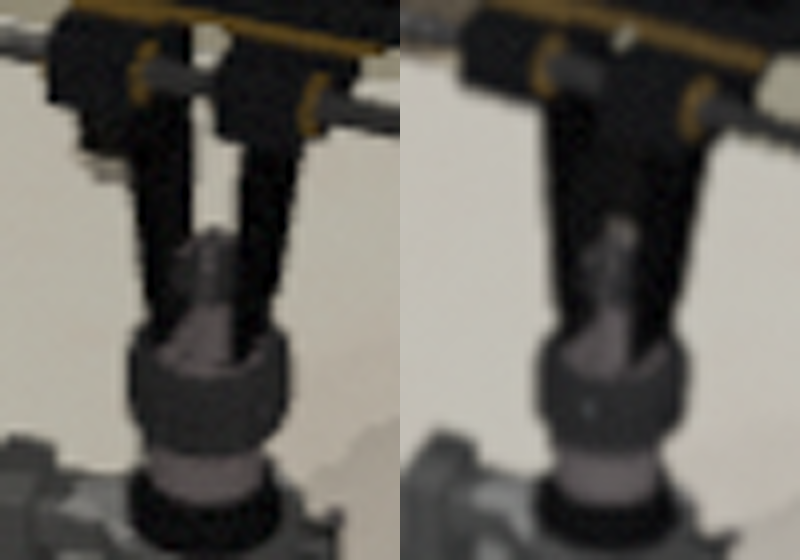

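The bit stands upright in the mouth between the fingers, its tip near the expected height. I press on in small steps and watch the force.

Request:
carry_out(motion=[[1,[0,0,0.005],[0,0,0]],[1,[0,0,0.008],[0,0,0]]])

```text
time_s: 11.8
eef_pos: [550.2, -165.4, 134.1]
ee_rot: [[-0.061, 0.998, 0.0], [0.998, 0.061, -0.0], [-0.0, 0.0, -1.0]]
wrist_force: [0.5, -0.1, 1.5]
finger_gap: 0.175
grip_force: 25.0
```

```bash
python3 st.py
```

```text
t=11.80 pos [ 550.2 -165.4  134.1] yang 3.47 share [-0.0009  0.0067 -0.0034] turn tool z -0.0001 tilt [ 0.0001 -0.0001]
gap 16.62 grip 25.0 F [ 0.47 -0.07  1.53] M [-0.06  -0.181  0.003] j6 -26.8
```

Request:
carry_out(motion=[[1,[0,0,0.005],[0,0,0]],[1,[0,0,0.008],[0,0,0]]])

```text
time_s: 12.05
eef_pos: [550.5, -165.6, 133.8]
ee_rot: [[-0.061, 0.998, 0.001], [0.998, 0.061, -0.001], [-0.001, 0.001, -1.0]]
wrist_force: [-1.3, -0.5, 11.2]
finger_gap: 0.173
grip_force: 25.0
```

Request:
carry_out(motion=[[1,[0,0,0.005],[0,0,0]],[1,[0,0,0.008],[0,0,0]]])

```text
time_s: 12.3
eef_pos: [550.8, -165.8, 133.6]
ee_rot: [[-0.061, 0.998, 0.002], [0.998, 0.061, -0.001], [-0.001, 0.002, -1.0]]
wrist_force: [-2.0, -0.2, 17.4]
finger_gap: 0.175
grip_force: 25.0
```

```bash
python3 st.py
```

```text
t=12.30 pos [ 550.8 -165.8  133.6] yang 3.48 share [ 0.0022  0.002  -0.0073] turn tool z -0.0001 tilt [ 0.0023 -0.0012]
gap 16.63 grip 25.0 F [-2.   -0.24 17.43] M [0.035 0.311 0.038] j6 -26.8
```

The rise to 17 N with no further travel at z≈134 means the shank is on the floor, as expected for an end at 90 mm. I relieve the push and then let go.

Request:
carry_out(motion=[[1,[0,0,-0.008],[0,0,0]],[1,[0,0,-0.013],[0,0,0]],[1,[0,0,-0.013],[0,0,0]]])

```text
time_s: 12.68
eef_pos: [550.3, -165.5, 133.9]
ee_rot: [[-0.061, 0.998, 0.0], [0.998, 0.061, -0.0], [-0.0, 0.0, -1.0]]
wrist_force: [-0.7, -0.0, 4.8]
finger_gap: 0.172
grip_force: 25.0
```

Request:
carry_out(motion=[[-0.5,[0,0,0],[0,0,0]],[-0.5,[0,0,0],[0,0,0]],[-0.5,[0,0,0],[0,0,0]],[-0.5,[0,0,0],[0,0,0]],[-0.5,[0,0,0],[0,0,0]],[-0.5,[0,0,0],[0,0,0]],[-0.5,[0,0,0],[0,0,0]],[-0.5,[0,0,0],[0,0,0]]])

```text
time_s: 13.68
eef_pos: [550.2, -165.4, 133.7]
ee_rot: [[-0.061, 0.998, 0.0], [0.998, 0.061, -0.0], [-0.0, 0.0, -1.0]]
wrist_force: [-0.1, 0.9, 0.3]
finger_gap: 0.75
grip_force: 0.0
```

```bash
sed -i 's/551,-165.5,134.5/550.2,-166.1,104/' st.py; python3 st.py; python3 - <<'E'
from h import *
c=shot('wrist','w8');W=pts(c);o=get_obs();T=np.array(o['ee_rot']);e=np.array(o['eef_pos']);L=(W-e)@T
r=np.hypot(W[...,0]-550,W[...,1]+165)
for side in(-1,1):
    q=L[(abs(L[...,2]-5)<10)&(L[...,1]*side>25)&(L[...,1]*side<60)&(abs(L[...,0])<25)]
    print('finger',side,np.percentile(q,[1,50,99],axis=0).round(1).tolist())
m=(abs(W[...,2]-120)<3.5)&(r<32); p=L[m][:,:2].astype(np.float32); print('nut',m.sum(),cv2.fitEllipse(cv2.convexHull(p)))
q=W[(r<12)&(W[...,2]>123)&(W[...,2]<170)]; ql=(q-e)@T
print('bit top',q[:,2].max())
for z in(125,129,133,139,142,145,148,151,154):
    a=ql[abs(q[:,2]-z)<1.5]
    if len(a)>4: print(z,len(a),a.min(0).round(1),a.max(0).round(1))
E
```

```text
t=13.68 pos [ 550.2 -165.4  133.7] yang 3.47 share [-5.500e-03 -1.000e-04  2.476e-01] turn tool z -0.0001 tilt [ 0.     -0.0001]
gap 71.26 grip 0.0 F [-0.12  0.9   0.3 ] M [-0.032 -0.058  0.003] j6 -26.8
finger -1 [[-8.4, -41.3, -4.9], [7.5, -35.3, 1.9], [13.4, -34.9, 10.7]]
finger 1 [[-8.3, 35.8, -4.9], [7.7, 36.2, 2.0], [13.6, 42.0, 10.2]]
nut 3308 ((2.0340139865875244, 0.7475545406341553), (42.71451950073242, 42.901519775390625), 10.084416389465332)
bit top 156.42709835332886
125 36 [ 3.4 -3.5  7.6] [ 6.8  4.8 10.1]
129 15 [ 5.7 -1.9  3.6] [6.9 3.2 6.2]
139 76 [ 3.5 -8.  -6.7] [11.   9.2 -3.9]
142 102 [ 3.6 -8.4 -9.8] [11.1  9.1 -6.8]
145 162 [ -7.3  -8.3 -12.8] [11.3  9.5 -9.8]
148 408 [ -6.5  -8.2 -15.8] [ 10.8   9.3 -12.8]
151 327 [ -4.9  -6.6 -18.8] [  9.3   7.8 -15.8]
154 213 [ -2.2  -3.8 -21.8] [  6.6   5.5 -18.8]
```

The bit is seated: top at about 155 mm, upright. I go down round the nut.

Request:
carry_out(motion=[[-0.5,[-0.004,0.003,0.05],[0,0,0]],[-0.5,[-0.004,0.003,0.12],[0,0,0]],[-0.5,[-0.004,0.003,0.2],[0,0,0]],[-0.5,[-0.004,0.003,0.248],[0,0,0]],[-0.5,[-0.004,0.003,0.248],[0,0,0]]], force=60)

```text
time_s: 14.35
eef_pos: [550.4, -165.8, 103.3]
ee_rot: [[-0.061, 0.998, -0.001], [0.998, 0.061, 0.0], [0.0, -0.001, -1.0]]
wrist_force: [0.5, 0.2, -0.8]
finger_gap: 0.749
grip_force: 0.0
```

Request:
carry_out(motion=[[1,[0,0,0],[0,0,0]],[1,[0,0,0],[0,0,0]],[1,[0,0,0],[0,0,0]],[1,[0,0,0],[0,0,0]],[1,[0,0,0],[0,0,0]],[1,[0,0,0],[0,0,0]],[1,[0,0,0],[0,0,0]],[1,[0,0,0],[0,0,0]]], force=60)

```text
time_s: 15.35
eef_pos: [550.6, -165.9, 104.1]
ee_rot: [[-0.061, 0.998, 0.0], [0.998, 0.061, -0.0], [-0.0, 0.0, -1.0]]
wrist_force: [0.6, 0.2, 3.7]
finger_gap: 0.428
grip_force: 60.0
```

```bash
python3 st.py
```

```text
t=15.35 pos [ 550.6 -165.9  104.1] yang 3.47 share [-0.0013 -0.0037  0.0008] turn tool z -0.0001 tilt [ 0.0003 -0.0002]
gap 40.65 grip 60.0 F [0.61 0.2  3.73] M [ 0.084 -0.07   0.019] j6 -26.8
```

Request:
carry_out(motion=[[1,[0,0,0],[0,0,0.008]],[1,[0,0,0],[0,0,0.016]]])

```text
time_s: 15.6
eef_pos: [550.6, -165.9, 104.1]
ee_rot: [[0.04, 0.999, 0.0], [0.999, -0.04, -0.001], [-0.001, 0.0, -1.0]]
wrist_force: [-0.7, -0.0, 3.6]
finger_gap: 0.428
grip_force: 60.0
```

```bash
python3 st.py
```

```text
t=15.60 pos [ 550.6 -165.9  104.1] yang -2.30 share [-0.0016 -0.003   0.0009] turn tool z -0.0161 tilt [ 0.0001 -0.0005]
gap 40.63 grip 60.0 F [-0.67 -0.05  3.55] M [ 0.125 -0.013  0.674] j6 -21.0
```

Request:
carry_out(motion=[[1,[0,0,0],[0,0,0.008]]])

```text
time_s: 15.72
eef_pos: [550.6, -165.9, 104.1]
ee_rot: [[0.09, 0.996, 0.0], [0.996, -0.09, -0.001], [-0.001, 0.0, -1.0]]
wrist_force: [-0.6, 0.1, 3.7]
finger_gap: 0.427
grip_force: 60.0
```

```bash
python3 st.py
```

```text
t=15.72 pos [ 550.6 -165.9  104.1] yang -5.18 share [-0.0018 -0.003   0.0009] turn tool z -0.0241 tilt [ 0.0001 -0.0005]
gap 40.54 grip 60.0 F [-0.61  0.13  3.65] M [0.053 0.009 0.619] j6 -18.1
```

Request:
carry_out(motion=[[1,[0,0,0],[0,0,0.008]],[1,[0,0,0],[0,0,0.016]]])

```text
time_s: 15.98
eef_pos: [550.5, -165.9, 104.1]
ee_rot: [[0.19, 0.982, -0.0], [0.982, -0.19, -0.001], [-0.001, -0.0, -1.0]]
wrist_force: [-0.9, -0.1, 5.3]
finger_gap: 0.429
grip_force: 60.0
```

```bash
python3 st.py
```

```text
t=15.97 pos [ 550.5 -165.9  104.1] yang -10.94 share [-0.002  -0.0022  0.0008] turn tool z -0.0401 tilt [-0.0001 -0.0005]
gap 40.73 grip 60.0 F [-0.95 -0.13  5.3 ] M [0.077 0.009 0.649] j6 -12.4
```

Request:
carry_out(motion=[[1,[0,0,0],[0,0,0.008]],[1,[0,0,0],[0,0,0.016]]])

```text
time_s: 16.23
eef_pos: [550.5, -165.9, 104.1]
ee_rot: [[0.287, 0.958, -0.0], [0.958, -0.287, -0.0], [-0.001, -0.0, -1.0]]
wrist_force: [-0.7, 0.7, 4.9]
finger_gap: 0.428
grip_force: 60.0
```

```bash
python3 st.py
```

```text
t=16.23 pos [ 550.5 -165.9  104.1] yang -16.70 share [-0.0022 -0.0016  0.0008] turn tool z -0.0561 tilt [-0.0002 -0.0005]
gap 40.65 grip 60.0 F [-0.73  0.7   4.9 ] M [0.036 0.069 0.63 ] j6 -6.6
```

Request:
carry_out(motion=[[1,[0,0,0],[0,0,0.008]],[1,[0,0,0],[0,0,0.016]]])

```text
time_s: 16.48
eef_pos: [550.4, -165.9, 104.1]
ee_rot: [[0.382, 0.924, -0.0], [0.924, -0.382, -0.0], [-0.001, -0.0, -1.0]]
wrist_force: [-2.3, -0.2, 4.0]
finger_gap: 0.427
grip_force: 60.0
```

```bash
python3 st.py
```

```text
t=16.48 pos [ 550.4 -165.9  104.1] yang -22.46 share [-0.0023 -0.001   0.0008] turn tool z -0.0721 tilt [-0.0003 -0.0004]
gap 40.58 grip 60.0 F [-2.29 -0.23  3.96] M [0.048 0.119 0.605] j6 -0.8
```

Request:
carry_out(motion=[[1,[0,0,0],[0,0,0.008]],[1,[0,0,0],[0,0,0.016]]])

```text
time_s: 16.73
eef_pos: [550.3, -165.9, 104.1]
ee_rot: [[0.473, 0.881, -0.0], [0.881, -0.473, -0.0], [-0.001, -0.0, -1.0]]
wrist_force: [-1.4, -0.3, 5.2]
finger_gap: 0.424
grip_force: 60.0
```

```bash
python3 st.py
```

```text
t=16.73 pos [ 550.3 -165.9  104.1] yang -28.22 share [-0.0021 -0.0002  0.0006] turn tool z -0.0881 tilt [-0.0005 -0.0004]
gap 40.32 grip 60.0 F [-1.4  -0.26  5.2 ] M [0.061 0.215 0.646] j6 4.9
```

Request:
carry_out(motion=[[1,[0,0,0],[0,0,0.008]],[1,[0,0,0],[0,0,0.016]]])

```text
time_s: 16.98
eef_pos: [550.3, -165.9, 104.1]
ee_rot: [[0.559, 0.829, -0.001], [0.829, -0.559, -0.0], [-0.001, -0.0, -1.0]]
wrist_force: [-1.6, -0.2, 4.5]
finger_gap: 0.427
grip_force: 60.0
```

```bash
python3 st.py
```

```text
t=16.98 pos [ 550.3 -165.9  104.1] yang -33.98 share [-0.0023  0.0003  0.0007] turn tool z -0.1041 tilt [-0.0005 -0.0004]
gap 40.61 grip 60.0 F [-1.57 -0.19  4.53] M [0.05  0.196 0.571] j6 10.7
```

Request:
carry_out(motion=[[1,[0,0,0],[0,0,0.008]],[1,[0,0,0],[0,0,0.016]]])

```text
time_s: 17.23
eef_pos: [550.3, -165.8, 104.1]
ee_rot: [[0.639, 0.769, -0.001], [0.769, -0.639, -0.0], [-0.001, -0.0, -1.0]]
wrist_force: [-2.6, 0.4, 4.6]
finger_gap: 0.429
grip_force: 60.0
```

```bash
python3 st.py
```

```text
t=17.23 pos [ 550.3 -165.8  104.1] yang -39.73 share [-0.0022  0.0011  0.0006] turn tool z -0.1201 tilt [-0.0007 -0.0003]
gap 40.75 grip 60.0 F [-2.56  0.35  4.57] M [0.015 0.282 0.718] j6 16.4
```

Request:
carry_out(motion=[[1,[0,0,0],[0,0,0.005]],[1,[0,0,0],[0,0,0.01]]])

```text
time_s: 17.48
eef_pos: [550.2, -165.8, 104.1]
ee_rot: [[0.686, 0.728, -0.001], [0.728, -0.686, -0.0], [-0.001, -0.0, -1.0]]
wrist_force: [-2.7, 0.3, 6.4]
finger_gap: 0.431
grip_force: 60.0
```

```bash
python3 st.py
```

```text
t=17.48 pos [ 550.2 -165.8  104.1] yang -43.30 share [-0.0019  0.0014  0.0009] turn tool z -0.1300 tilt [-0.0007 -0.0003]
gap 40.99 grip 60.0 F [-2.74  0.27  6.41] M [0.106 0.344 0.707] j6 20.0
```

Request:
carry_out(motion=[[1,[0,0,0],[0,0,0.005]],[1,[0,0,0],[0,0,0.01]]])

```text
time_s: 17.73
eef_pos: [550.2, -165.8, 104.1]
ee_rot: [[0.73, 0.683, -0.001], [0.683, -0.73, -0.0], [-0.001, -0.0, -1.0]]
wrist_force: [-2.8, 0.8, 5.7]
finger_gap: 0.428
grip_force: 60.0
```

```bash
python3 st.py
```

```text
t=17.73 pos [ 550.2 -165.8  104.1] yang -46.89 share [-0.002   0.0018  0.0007] turn tool z -0.1400 tilt [-0.0008 -0.0003]
gap 40.62 grip 60.0 F [-2.84  0.82  5.67] M [0.11  0.396 0.808] j6 23.6
```

Request:
carry_out(motion=[[1,[0,0,0],[0,0,0.005]],[1,[0,0,0],[0,0,0.01]]])

```text
time_s: 17.98
eef_pos: [550.2, -165.8, 104.1]
ee_rot: [[0.771, 0.636, -0.001], [0.636, -0.771, -0.0], [-0.001, -0.0, -1.0]]
wrist_force: [-3.3, 1.6, 6.2]
finger_gap: 0.431
grip_force: 60.0
```

```bash
python3 st.py
```

```text
t=17.98 pos [ 550.2 -165.8  104.1] yang -50.49 share [-0.0017  0.0023  0.0006] turn tool z -0.1500 tilt [-0.0008 -0.0003]
gap 40.92 grip 60.0 F [-3.28  1.56  6.21] M [0.151 0.422 0.824] j6 27.2
```

Request:
carry_out(motion=[[1,[0,0,0],[0,0,0.005]],[1,[0,0,0],[0,0,0.01]]])

```text
time_s: 18.23
eef_pos: [550.2, -165.7, 104.1]
ee_rot: [[0.81, 0.587, -0.001], [0.587, -0.81, -0.0], [-0.001, -0.0, -1.0]]
wrist_force: [-3.1, 1.5, 6.5]
finger_gap: 0.426
grip_force: 60.0
```

```bash
python3 st.py
```

```text
t=18.23 pos [ 550.2 -165.7  104.1] yang -54.08 share [-0.0016  0.0026  0.0007] turn tool z -0.1599 tilt [-0.0009 -0.0003]
gap 40.43 grip 60.0 F [-3.11  1.51  6.51] M [0.193 0.436 0.857] j6 30.8
```

Request:
carry_out(motion=[[1,[0,0,0],[0,0,0.007]]])

```text
time_s: 18.35
eef_pos: [550.1, -165.7, 104.1]
ee_rot: [[0.835, 0.55, -0.001], [0.55, -0.835, -0.0], [-0.001, -0.0, -1.0]]
wrist_force: [-2.6, 1.5, 6.6]
finger_gap: 0.43
grip_force: 60.0
```

```bash
cat > av.py <<'E'
from h import *
z=[]
for i in range(10):
    z.append(get_obs()['wrist_torque'][2]); cams.camera('wrist')
print(np.round(z,3),np.mean(z),get_obs()['time_s']); go([550,-166,104],-57)
E
python3 av.py
```

```text
[0.965 0.649 0.447 0.467 0.425 0.439 0.366 0.435 0.461 0.365] 0.5018032674399562 18.85
t=18.85 pos [ 550.2 -165.7  104.1] yang -56.60 share [-0.0025  0.0013  0.0006] turn tool z 0.0011 tilt [-0.0008  0.    ]
```

The torque in motion is about 0.965 N m against 0.63 N m of drag, so about 0.33 N m above it. That matches some 18.5° of turn past contact, so it is hand tight. I let go.

Request:
carry_out(motion=[[-0.6,[0,0,0],[0,0,0]],[-0.6,[0,0,0],[0,0,0]],[-0.6,[0,0,0],[0,0,0]],[-0.6,[0,0,0],[0,0,0]],[-0.6,[0,0,0],[0,0,0]],[-0.6,[0,0,0],[0,0,0]],[-0.6,[0,0,0],[0,0,0]]])

```text
time_s: 19.73
eef_pos: [550.6, -165.9, 104.0]
ee_rot: [[0.835, 0.55, 0.0], [0.55, -0.835, -0.0], [-0.0, 0.0, -1.0]]
wrist_force: [0.4, -0.8, -0.5]
finger_gap: 0.799
grip_force: 0.0
```

Request:
carry_out(motion=[[-0.6,[0,0,-0.1],[0,0,0]],[-0.6,[0,0,-0.4],[0,0,0]],[-0.6,[0,0,-0.8],[0,0,0]],[-0.6,[0,0,-1],[0,0,0]],[-0.6,[0,0,-1],[0,0,0]],[-0.6,[0,0,-1],[0,0,0]],[-0.6,[0,0,-1],[0,0,0]]])

```text
time_s: 20.6
eef_pos: [550.2, -165.7, 222.8]
ee_rot: [[0.835, 0.55, -0.002], [0.55, -0.835, 0.001], [-0.001, -0.002, -1.0]]
wrist_force: [0.4, 0.8, 0.2]
finger_gap: 0.801
grip_force: 0.0
```

```bash
python3 st.py; python3 - <<'E'
from h import *
c=shot('wrist','w9');W=pts(c)
r=np.hypot(W[...,0]-551,W[...,1]+164)
m=(abs(W[...,2]-120)<3.5)&(r<30);print('nut',cv2.fitEllipse(cv2.convexHull(W[m][:,:2].astype(np.float32)))[0])
q=W[(r<14)&(W[...,2]>123)&(W[...,2]<175)];print('top',np.percentile(q[:,2],99.5),'tip xy',q[q[:,2]>152][:,:2].mean(0))
E
```

```text
t=20.60 pos [ 550.2 -165.7  222.8] yang -56.65 share [-6.000e-04  4.300e-03  9.902e-01] turn tool z -0.1671 tilt [-0.0018  0.0007]
gap 76.05 grip 0.0 F [0.37 0.78 0.2 ] M [ 0.001 -0.048 -0.079] j6 33.3
nut (550.7670288085938, -163.94871520996094)
top 155.79559153579504 tip xy [ 551.00027426 -163.6975507 ]
```

The bit's top is at 155.8 mm (155 expected when home) and centred on the nut, and the arm is clear. I hand in the job.

```bash
python3 -c "
from workcell import ctrl
print(ctrl.job_done())"
```

```text
the job is handed in; nothing more can be done
None
```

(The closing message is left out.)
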